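# Load a shaft blank into the V-block for its runout check

### The arm

A 6-joint arm with a two-finger parallel gripper is mounted at the origin on the work surface; the furniture and walls round the work are solid. World frame = base frame: x ahead of the robot, y to its left, z up, the work surface at z = 0. Lengths are in m, angles in rad, forces in N, time in s.
With the tool pointing down it reaches from about 0.3 to 0.775 m from the base axis. Payload 14.6 kg.
Tool frame: the origin (TCP) lies at the very end of the fingers, on their centre line; the grasp point (between the pads) lies 19 mm behind it; z points along the fingers, y is the direction in which the jaws open and shut (so a half turn about z gives the same grasp; the last joint's range is limited). The gripper opens to 94 mm and grips with 3 to 60 N. Pads are 16 mm wide; open, the fingers measure 119 mm over their backs; the gripper's body (75 mm by 177 mm) begins 78 mm behind the grasp point.
Start: joints at [1.168, 0.3, 1.521, -0, 1.321, -0.067], TCP at [0.181, 0.519, 0.205] pointing down, gripper open.
Joint ranges: [-3.03, 3.03], [-0.79, 2.21], [0.23, 2.52], [-1.04, 4.18], [0, 3.07], [-2.55, 2.55]. Speed limits (rad/s): [2.22, 2.22, 2.57, 3.14, 3.14, 3.14].

### API

Orientations are given as [roll, pitch, yaw] about the fixed x, y, z axes, in that order (R = Rz(yaw) Ry(pitch) Rx(roll)).
In Python, from station import status, camera, ctrl gives the robot as it stands. The module is installed in compiled form; this text tells all that it offers.
- The arm moves only by the shell command python3 -m jog 'ROWS' [FORCE]. ROWS is JSON, a list of rows, each a list of 7 numbers: the shift along the tool's x, y, z each as a share of 1000 mm, from -1 to 1, then the turn, a rotation vector about the tool's x, y, z each as a share of pi/2 rad, from -1 to 1, then the opening, from -1 (shut) to 1 (fully open), so that 0 is half open. A call has 1 to 20 rows; each row is the pose to reach, as a shift and turn from the pose measured when the call began, along the tool's axes at that moment; what a row does not reach only later rows make up. A row lasts 1/10 s, in which the tool goes at most 50 mm and 8.59 degrees, less where a joint would pass 70% of its speed; a pose out of reach is approached as far as the arm can. A call with a number of a shift or a turn outside -1 to 1 is refused whole. A call with a gripper value outside its range is refused whole. The fingers move at their own pace and stop on an object; FORCE is the grip in N (left out, the last holds). Time passes only in rows, so rows that repeat a pose let the fingers close. It gives the time, the measured TCP pose, the force and the opening at its end, in the units of the state.
- status.get_obs(): the state, without advancing time (a new reading comes with each control period).
- camera(name): name is "scene" or "top" or "wrist"; returns a dict with "image" (400x640x3 uint8, red, green, blue), "fx", "fy", "cx", "cy" (pixels), "k1" (the pictures are not rectified: a ray, as slopes to the right and down, at radius r is drawn at 1 + k1 r^2 times it, then the intrinsics apply), "world_from_camera" (4x4, takes a point from camera to world coordinates). Camera axes: x right, y down, z forward; pixel columns grow to the right and rows downward; lengths in m; the calibration is good to about 2 mm. A picture is of the moment at which its call begins. There is no depth.
- ctrl.hand_in(): hands the job in, once; it reports no verdict.
The state is a dict: "time_s": time; "qpos": joint angles; "joint_vel": joint speeds; "tau": joint torques, N m; "ee_pos": TCP position; "eef_rot": TCP orientation; "force": force on the tool from outside, world axes, zero at the start; "moment": the same for the moment, N m; "grip_width": finger opening in m.
Only numpy, scipy, OpenCV 4.12 (cv2) and the standard library are available. Lean on these libraries where they do the work, as an engineer would, in place of code of your own. Each camera call takes 0.05 s, during which the arm holds its last target.

### The job

Set up the thick stepped shaft blank for its runout check by pushing only, without picking anything up: push it from the side with the fingertips so that it rolls along the bench, up the ramp and into the groove of the V-block, then push it endwise along the groove until its end is fully home against the end stop. Then tip the upright keeper over from behind so that it comes down and rests on the shaft. Leave the other things on the bench where they are.

Things in the scene. Friction and masses are not known exactly. Their poses are not given: they have to be found in the camera images.
- shaft: the shaft blank: bare aluminium, round, 0.27 kg, lying on the bench before the V-block's ramp. 130 mm long: 32 mm diameter in the middle 110 mm, 24 mm diameter in the last 10 mm at each end, both ends alike. Origin in the middle of its axis, 16 mm above the bench at the start; y is the shaft's axis, x and z turn as it rolls (z up at the start). Smooth; it rolls easily and soon stops on the level
- v_block: low steel V-block fixed to the bench, x from -46 to 48 mm, y from -55 to 55. Origin on the bench under the bottom of the V; y runs along the groove, +x is the way the shaft rolls in. The V's faces slope at 30 degrees, its bottom is 3 mm above the bench; the far face rises to a flat top 20 mm high from x = 30 mm on. Seated, the shaft's axis is at x = 0, 21.5 mm above the bench
- lip (a point): middle of the V-block's lip, 9 mm above the bench, 12 mm before the bottom of the V; a straight ramp rises to it from the bench at the V-block's x = -46 mm
- stop_face (a point): face of the end stop at the V-block's +y end (y = 53.5 mm), on the axis of the seated shaft, whose end touches it when home: its middle is then at y = -11.5 mm, its free end 21.5 mm past the block's -y end. The stop is an upright plate, 8 mm thick, 40 mm high, x from -9 to 45 mm: roll the shaft in with its middle at a smaller y than -11.5 mm, to pass beside it
- keeper (a joint): hinged dark hold-down arm with a rubber nose, 15 mm wide, at the V-block's y = 0; hinge along y at x = 40 mm, 34 mm above the bench. 1.75 rad: open, upright, leaning back (+x), held by gravity; its top is then 88 mm high, 30 mm behind the hinge. Pushed from behind to -x below about 1.33 rad it falls slowly by itself (under 0.1 N m moves it): about 0.07 on the seated shaft, 0 without
- keeper_tab (a point): middle of the thumb tab at the free end of the keeper, 56 mm from the hinge
- brass_rod: thin plain brass rod lying on the bench, 14 mm diameter, 80 mm long, origin in the middle of its axis; leave it alone
- oil_bottle: white bottle with a red screw cap, 49 mm diameter, 112 mm high, origin under its base; leave it alone
- tin: round tin with a grey lid, 66 mm diameter, 54 mm high, origin under its base; leave it alone
- screwdriver: small screwdriver with a red handle, lying, 172 mm long, 23 mm thick, origin on the bench under its middle; leave it alone
- vial: small glass vial with a black cap, 24 mm diameter, 56 mm high, origin under its base; leave it alone
- tape_roll: roll of masking tape lying flat, 66 mm diameter, 19 mm high, origin under its middle; leave it alone

How it is judged:
On the way, in this order (a step that is already met when the one before it is completed fails the run):
1. the shaft has been rolled along the bench: it has turned over by about half a turn (angle between shaft's own z axis and vertical above 2.3 rad and height (world z) of shaft below 0.03 m), for 0.03 s.
2. the shaft lies in the groove of the V-block, its end fully home against the end stop, the keeper still open (x of shaft in the frame of v_block between -0.004 and 0.004 m and z of shaft in the frame of v_block between 0.0185 and 0.0235 m and angle between the y axis of shaft and the y axis of v_block, either way round below 0.05 rad and y of shaft in the frame of v_block above -0.0135 m and value of joint keeper above 1 rad), for 0.2 s.
At the end, for the whole second after the job is handed in: The shaft rests in the V of the V-block (axis within 4 mm of the middle of the groove, within 0.05 rad of its direction, down on both faces), its end within 2 mm of the end stop, and the keeper has come down on it (0.025 to 0.13 rad); all at rest (x of shaft in the frame of v_block between -0.004 and 0.004 m and z of shaft in the frame of v_block between 0.0185 and 0.0235 m and angle between the y axis of shaft and the y axis of v_block, either way round below 0.05 rad and y of shaft in the frame of v_block above -0.0135 m and value of joint keeper between 0.025 and 0.13 rad and linear speed of shaft below 0.01 m/s and velocity of joint keeper between -0.05 and 0.05 rad/s); the robot touches nothing.
It fails at once if the shaft is lifted (its middle more than 36 mm above the bench; rolling over the lip it reaches 25 mm), stood up or dropped off the bench (height (world z) of shaft above 0.036 m or height (world z) of shaft below 0 m or angle between shaft's own y axis and vertical below 1.1 rad or angle between shaft's own y axis and vertical above 2.04 rad).
It fails at once if one of the other things on the bench is moved by more than 3 cm (distance of any of brass_rod, oil_bottle, tin, screwdriver, vial, tape_roll from where it was at the start of the episode above 0.03 m).
It also fails if it takes over 54 s, if anything falls off the work surface, if the arm or the gripper's body presses on something with over 40 N, if the wrist force passes 120 N, or if a joint passes its speed limit or range.

## Working session

There is one attempt and no reset: what is moved stays moved. The work goes in short steps, Python scripts to look and compute and a shell command to move; the robot and the scene stay as the last step left them, time stands still between calls to the robot, and variables do not carry over. Pictures are saved under pics/ and viewed, and the job is handed in when it is done.

```bash
mkdir -p pics; ls
python3 - <<'E'
from station import status, camera, ctrl
import cv2
print(status.get_obs())
for n in ["scene","top","wrist"]:
    c=camera(n); cv2.imwrite(f"pics/{n}0.png",c["image"][:,:,::-1]); print(n,c["fx"],c["fy"],c["cx"],c["cy"],c["k1"],c["world_from_camera"].tolist() if hasattr(c["world_from_camera"],'tolist') else c["world_from_camera"])
E
```

```text
pics
{'time_s': 0.0, 'qpos': array([ 1.16838801e+00,  3.00449375e-01,  1.52157328e+00,  6.27687272e-06,
        1.32074198e+00, -6.66051867e-02]), 'joint_vel': array([ 1.44876780e-03, -5.73560511e-04,  5.62564542e-05,  1.28004311e-04,
        9.66022119e-05, -7.55147718e-04]), 'tau': array([-2.26878648e-03, -5.31816351e+01, -3.52730978e+01,  7.06924126e-02,
        2.46304966e-02, -4.87463228e-05]), 'ee_pos': array([0.18113778, 0.51902923, 0.20490156]), 'eef_rot': array([-3.14042368e+00, -8.40681068e-05,  2.80578792e+00]), 'force': array([-0.29712066, -0.24094763,  0.47706664]), 'moment': array([-0.02002008,  0.01427497,  0.00762261]), 'grip_width': 0.09366348083770194}
scene 494.33431338056164 494.33431338056164 316.7168076021697 199.04635918712887 0.022005691355615354 [[0.8059233233164006, -0.2691290677018051, 0.5273112381247015, -0.023717817233726964], [-0.5920168426913056, -0.3692427749955428, 0.7163629185569343, -0.6264350049892095], [0.0019117804441283403, -0.8895107183342695, -0.456910305272255, 0.5616201183931218], [0.0, 0.0, 0.0, 1.0]]
top 445.2488517317467 445.2488517317467 320.15406534387336 192.97862966520808 -0.12340558378193484 [[-0.017853919165460468, -0.9924495524638633, 0.12134711939189399, 0.44378890453726755], [-0.9998406047379922, 0.01771564594014166, -0.002218334079822708, 0.14665939317544413], [5.184206173248602e-05, -0.12136738319334776, -0.9926076544179981, 1.0280226595250372], [0.0, 0.0, 0.0, 1.0]]
wrist 304.5310406032922 304.5310406032922 323.1076011764205 202.1833422738881 -0.027622520120977948 [[0.32882212089579493, 0.9118920110019587, 0.2456195698237267, 0.10974891082519804], [0.9443918214993735, -0.3174189549536455, -0.08584459517773406, 0.545406642910607], [-0.0003166933606616793, 0.26018871479550554, -0.9655577312612522, 0.38354363287195314], [0.0, 0.0, 0.0, 1.0]]
```

View pics/top0.png

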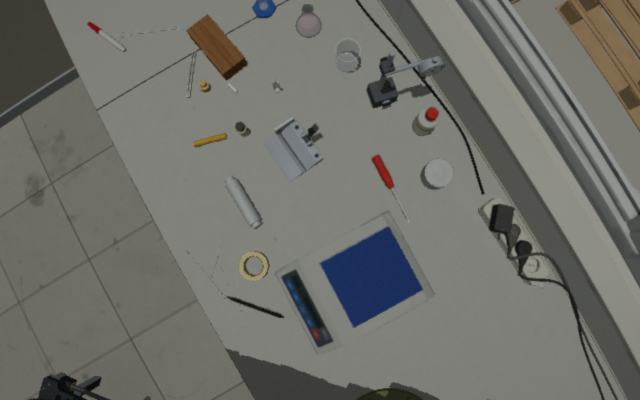

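View pics/scene0.png

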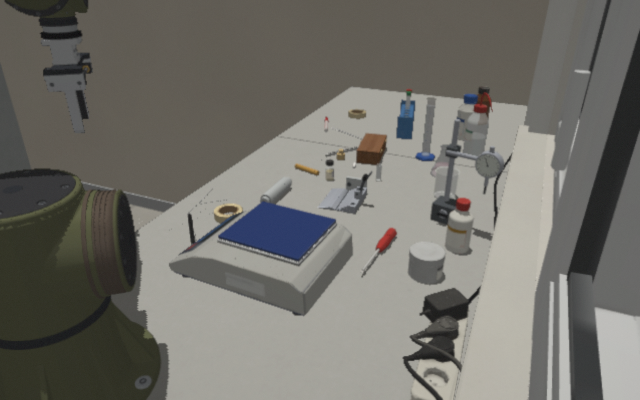

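View pics/wrist0.png

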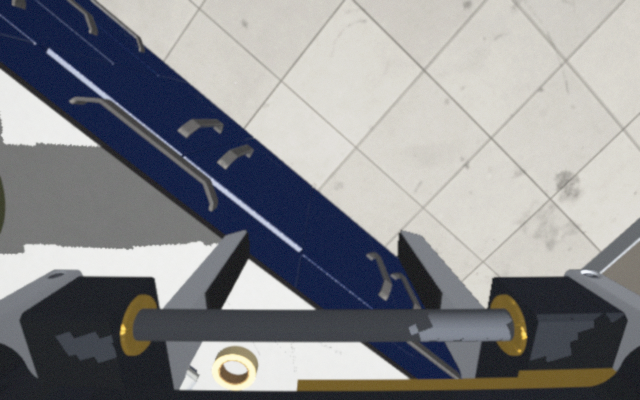

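The top view shows the shaft at about (243,202), the V-block at (293,148) with the stop on its upper-left side, the keeper at (312,132), the vial at (241,128) and the brass rod at (210,140). I'll zoom in next and set up a ray helper.

```bash
cat > h.py <<'E'
import numpy as np, cv2
from station import status, camera, ctrl
def ray(c,u,v):
    K=np.array([[c["fx"],0,c["cx"]],[0,c["fy"],c["cy"]],[0,0,1.]])
    x,y=(u-c["cx"])/c["fx"],(v-c["cy"])/c["fy"]
    a,b=x,y
    for _ in range(20):
        s=1+c["k1"]*(a*a+b*b); a,b=x/s,y/s
    T=np.array(c["world_from_camera"]); d=T[:3,:3]@np.array([a,b,1.]); return T[:3,3],d
def onz(c,u,v,z):
    o,d=ray(c,u,v); return o+d*(z-o[2])/d[2]
def proj(c,p):
    T=np.array(c["world_from_camera"]); q=T[:3,:3].T@(np.array(p)-T[:3,3]); a,b=q[0]/q[2],q[1]/q[2]
    s=1+c["k1"]*(a*a+b*b); return np.array([c["fx"]*a*s+c["cx"],c["fy"]*b*s+c["cy"]])
E
python3 - <<'E'
from h import *
im=cv2.imread("pics/top0.png")
cv2.imwrite("pics/topz.png",cv2.resize(im[110:240,190:350],None,fx=5,fy=4.6 and 5,interpolation=cv2.INTER_CUBIC)[:600])
im=cv2.imread("pics/scene0.png")
cv2.imwrite("pics/scenez.png",cv2.resize(im[145:245,250:400],None,fx=5,fy=5,interpolation=cv2.INTER_CUBIC))
E
```

```text
(no output)
```

View pics/topz.png

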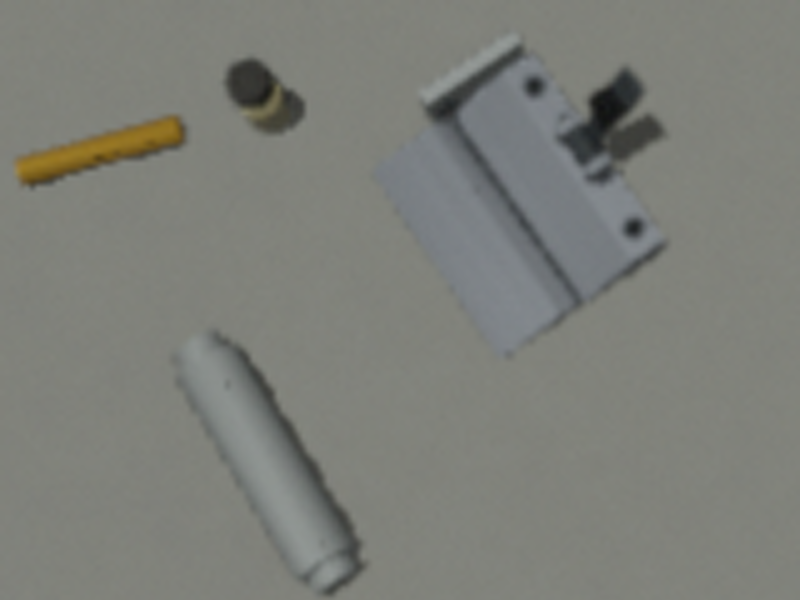

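View pics/scenez.png

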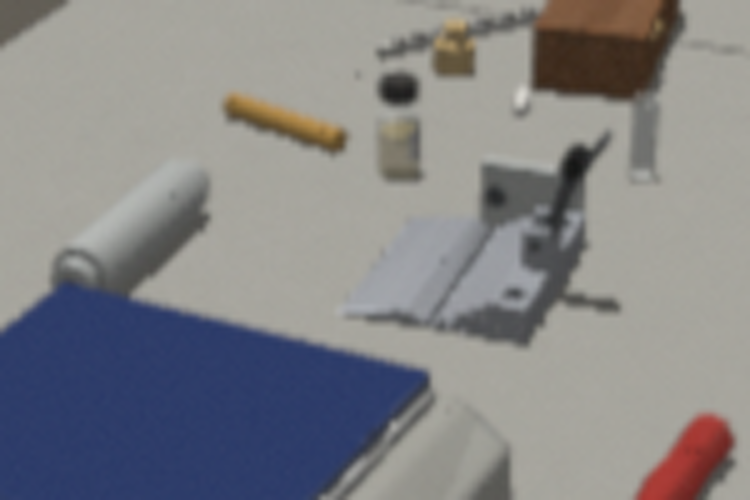

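In the zoomed top view, the ramp foot runs from (375,172) to (505,357), the block's -y far corner is at (665,240) and the groove end is at (580,300). The shaft runs from (205,335) to (330,585), the keeper top is at (628,75) and the stop plate goes from (430,100) to (515,40).

```bash
cat >> h.py <<'E'
def z2(zx,zy,x0=190,y0=110,s=5): return (zx+.5)/s-.5+x0,(zy+.5)/s-.5+y0
E
python3 - <<'E'
from h import *
c=camera("top"); s=camera("scene")
P=lambda zx,zy,z: onz(c,*z2(zx,zy),z)
A=P(375,172,0);B=P(505,357,0);C=P(665,241,.02);G=P(580,300,.003)
S1=P(430,103,.04);S2=P(517,38,.04)
print("A",A,"B",B,"C",C,"G",G)
print("len AB",np.linalg.norm((A-B)[:2]),"BC",np.linalg.norm((C-B)[:2]), "stop",S1,S2,np.linalg.norm(S1-S2))
y=(A-B)[:2];print("yaw from AB",np.arctan2(-y[0],y[1]))
x=(C-B)[:2];print("yaw from BC",np.arctan2(x[1],x[0]))
x=(S2-S1)[:2];print("yaw from stop",np.arctan2(x[1],x[0]))
# shaft mask
img=c["image"].astype(int);
hsv=cv2.cvtColor(c["image"],cv2.COLOR_RGB2HSV)
# shaft centre-line ends
for h in (.012,):
  E1=P(210,335,.016);E2=P(330,585,.016); print(E1,E2,np.linalg.norm(E1-E2))
# edges of shaft: zoomed sides
print("vial",P(248,82,.056),"vial base?", "brass",P(25,172,.007),P(178,130,.007))
print("tape", onz(c,254,265,.0),"scr")
E
```

```text
A [0.68853978 0.27369803 0.        ] B [0.59887387 0.21286305 0.        ] C [0.64859282 0.13731154 0.02      ] G [0.62470105 0.17737032 0.003     ]
len AB 0.10835529176777176 BC 0.09044338061411475 stop [0.71078455 0.24359149 0.04      ] [0.74068142 0.20356954 0.04      ] 0.04995577427757209
yaw from AB -0.9746715560915736
yaw from BC -0.9887618017223522
yaw from stop -0.9292102538081294
[0.60930748 0.34842374 0.016     ] [0.49303929 0.29270091 0.016     ] 0.1289314807085247
vial [0.71812303 0.32441775 0.056     ] vial base? brass [0.69081916 0.43974108 0.007     ] [0.70936023 0.3665513  0.007     ]
tape [0.40571784 0.29910024 0.        ] scr
```

Run:
```python
from h import *
c=camera("top"); s=camera("scene")
P=lambda zx,zy,z: onz(c,*z2(zx,zy),z)
Q=lambda zx,zy,z: onz(s,*z2(zx,zy,250,145),z)
pts=[(-46,55,P(375,172,0)),(-46,-55,P(505,357,0)),(48,-55,P(665,241,.02)),(0,-55,P(580,300,.003)),(-9,61.5,P(430,103,.04)),(45,61.5,P(517,38,.04)),
(-46,-55,Q(345,317,0)),(-46,55,Q(415,218,0)),(48,-55,Q(525,345,0)),(0,-55,Q(433,322,.003))]
for sub in (range(6),range(6,10),range(10)):
    a=np.array([[pts[i][0],pts[i][1]] for i in sub])/1000;b=np.array([pts[i][2][:2] for i in sub])
    am,bm=a.mean(0),b.mean(0);U,_,Vt=np.linalg.svd((a-am).T@(b-bm));R=(U@Vt).T
    O=bm-R@am;yaw=np.arctan2(R[1,0],R[0,0]);print("O",O,"yaw",yaw,"res mm",np.round((b-(a@R.T+O))*1000,1).tolist())
# shaft: bright grey mask in top
hsv=cv2.cvtColor(c["image"],cv2.COLOR_RGB2HSV);g=hsv[...,2]
roi=g[165:235,215:270];print("bench",np.median(roi))
# rows profile across shaft
m=((cv2.absdiff(roi,np.uint8(np.median(roi)))>12)*255).astype(np.uint8)
n,l,st,ce=cv2.connectedComponentsWithStats(m);k=1+np.argmax(st[1:,4]);ctr=np.argwhere(l==k)[:,::-1].astype(np.float32)
r=cv2.minAreaRect(ctr);bp=cv2.boxPoints(r)+[215,165];print(st[k],r)
W=np.array([onz(c,*p,.016) for p in bp]);print(W)
print("mid",W.mean(0))
e=[np.linalg.norm(W[i]-W[(i+1)%4]) for i in range(4)];print(e)
```

```text
O [0.66762827 0.20575798] yaw -0.9845858577669115 res mm [[0.5, -0.8], [2.5, -0.8], [0.2, 2.0], [2.9, 2.0], [-3.1, -3.7], [-3.1, 1.3]]
O [0.67254909 0.20984451] yaw -0.9788281580374729 res mm [[-1.0, -3.8], [1.8, 0.8], [-1.6, 1.9], [0.8, 1.1]]
O [0.66961296 0.2073019 ] yaw -0.9867723267641375 res mm [[-1.6, -2.3], [0.5, -2.5], [-1.6, 0.4], [1.0, 0.4], [-5.2, -5.1], [-5.1, -0.1], [1.9, -1.9], [4.2, 3.5], [1.9, 4.3], [4.0, 3.3]]
bench 130.0Traceback (most recent call last):
  File "<stdin>", line 15, in <module>
cv2.error: OpenCV(4.12.0) :-1: error: (-5:Bad argument) in function 'absdiff'
> Overload resolution failed:
>  - src2 is not a numpy array, neither a scalar
>  - Expected Ptr<cv::UMat> for argument 'src2'
```

```bash
cat >> h.py <<'E'
from scipy.spatial.transform import Rotation as Ro
O=np.array([.669,.207]);YV=-.98
X=np.array([np.cos(YV),np.sin(YV)]);Y=np.array([-X[1],X[0]])
def tov(p): d=np.array(p)[:2]-O; return d@X,d@Y
def obs():
    o=status.get_obs(); print("t",round(o["time_s"],2),"V",np.round(tov(o["ee_pos"]),4),"z",round(o["ee_pos"][2],4),"yaw",round(o["eef_rot"][2],4),"F",np.round(o["force"],1),"Fv",np.round([o["force"][:2]@X,o["force"][:2]@Y],1),"w",round(o["grip_width"],4)); return o
def plan(vx,vy,z,yaw=YV+np.pi):
    o=obs();R=Ro.from_euler("xyz",o["eef_rot"]).as_matrix()
    p=np.r_[O+X*vx+Y*vy,z]; print("shift",np.round(R.T@(p-o["ee_pos"]),4), "turn",np.round(Ro.from_matrix(R.T@Ro.from_euler("xyz",[np.pi,0,yaw]).as_matrix()).as_rotvec()/(np.pi/2),4))
E
python3 - <<'E'
from h import *
plan(-.225,-.035,.12)
E
```

```text
t 0.35 V [-0.531  -0.2312] z 0.2053 yaw 2.8058 F [ 0.  -0.5 -0.2] Fv [ 0.4 -0.3] w 0.094
shift [-0.3625 -0.0269  0.0854] turn [-1.000e-04  1.000e-04  4.101e-01]
```

```bash
python3 -m jog '[[-0.12,-0.01,0,0,0,0.14,0.5],[-0.24,-0.02,0,0,0,0.28,0.5],[-0.3625,-0.027,0.04,0,0,0.41,0.5],[-0.3625,-0.027,0.085,0,0,0.41,0.5],[-0.3625,-0.027,0.085,0,0,0.41,0.5],[-0.3625,-0.027,0.085,0,0,0.41,0.5],[-0.3625,-0.027,0.085,0,0,0.41,0.5],[-0.3625,-0.027,0.085,0,0,0.41,0.5],[-0.3625,-0.027,0.085,0,0,0.41,0.5],[-0.3625,-0.027,0.085,0,0,0.41,0.5]]'
python3 - <<'E'
from h import *
plan(-.225,-.035,.013)
for n in ["wrist","top"]: cv2.imwrite(f"pics/{n}1.png",camera(n)["image"][:,:,::-1])
E
```

```text
time_s: 1.35
ee_pos: [0.5144, 0.3742, 0.1201]
eef_rot: [-3.141, -0.0, 2.161]
force: [-0.6, 1.3, -0.0]
grip_width: 0.0706
t 1.35 V [-0.225  -0.0353] z 0.1201 yaw 2.1611 F [-0.6  1.3 -0. ] Fv [-1.4  0.2] w 0.0706
shift [0.     0.0004 0.1071] turn [-0.0006 -0.     -0.0003]
```

View pics/wrist1.png

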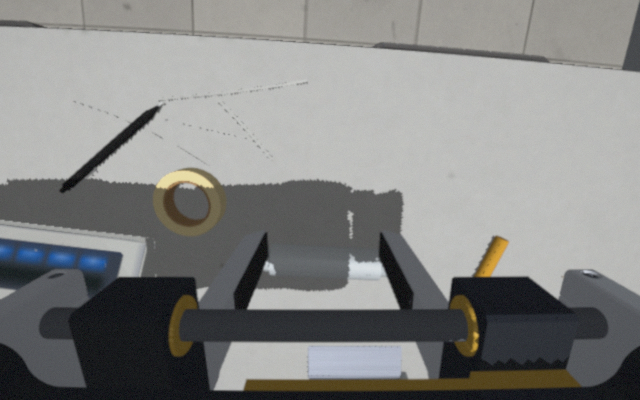

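View pics/top1.png

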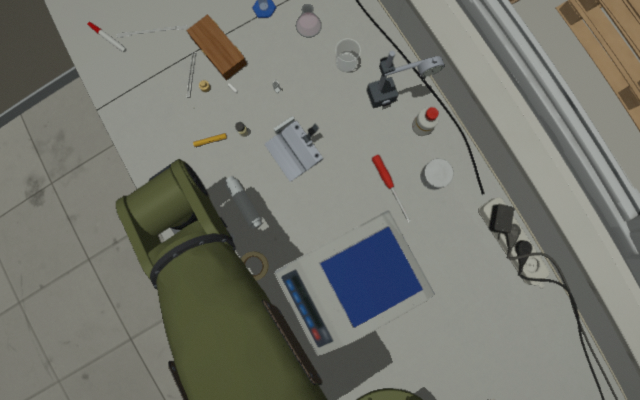

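The wrist view shows the shaft between the fingertips, from about x=267 to 383 on row 269. That puts it centred on the tool, with the V-block's ramp at (355,360) beyond. Next I'll lower the tool behind it and push.

```bash
python3 - <<'E'
from h import *
c=camera("wrist")
for p in [(267,268),(383,270)]: print(tov(onz(c,*p,.02)))
E
python3 -m jog '[[0,0,0.05,0,0,0,0.5],[0,0,0.09,0,0,0,0.5],[0,0,0.107,0,0,0,0.5],[0,0,0.107,0,0,0,0.5],[0,0,0.107,0,0,0,0.5]]'
python3 -c "
from h import *
plan(-.182,-.035,.013)"
```

```text
(np.float64(-0.1584342333167317), np.float64(-0.09103900510938301))
(np.float64(-0.15639139736477017), np.float64(0.026475085849850786))
time_s: 2.0
ee_pos: [0.5144, 0.3761, 0.0161]
eef_rot: [3.138, 0.0, 2.164]
force: [1.2, 0.1, 0.1]
grip_width: 0.0708
t 2.0 V [-0.2265 -0.0342] z 0.0161 yaw 2.1637 F [1.2 0.1 0.1] Fv [0.6 1. ] w 0.0708
shift [-0.0445 -0.0009  0.0031] turn [0.002  0.0001 0.0013]
```

```bash
python3 -m jog '[[-0.01,0,0.003,0,0,0,0.5],[-0.02,0,0.003,0,0,0,0.5],[-0.027,0,0.003,0,0,0,0.5],[-0.034,0,0.003,0,0,0,0.5],[-0.04,0,0.003,0,0,0,0.5],[-0.046,0,0.003,0,0,0,0.5],[-0.052,0,0.003,0,0,0,0.5],[-0.058,0,0.003,0,0,0,0.5],[-0.064,0,0.003,0,0,0,0.5],[-0.07,0,0.003,0,0,0,0.5],[-0.076,0,0.003,0,0,0,0.5],[-0.082,0,0.003,0,0,0,0.5],[-0.088,0,0.003,0,0,0,0.5],[-0.094,0,0.003,0,0,0,0.5],[-0.1,0,0.003,0,0,0,0.5]]'
python3 - <<'E'
from h import *
obs()
for n in ["wrist","top","scene"]: cv2.imwrite(f"pics/{n}2.png",camera(n)["image"][:,:,::-1])
a=cv2.imread("pics/wrist2.png");b=cv2.imread("pics/top2.png")[100:240,180:340];d=cv2.imread("pics/scene2.png")[140:240,250:400]
cv2.imwrite("pics/c2.png",np.vstack([cv2.resize(np.hstack([cv2.resize(b,(400,300)),cv2.resize(d,(400,300))]),(800,300)),cv2.resize(a[150:],(800,300))]))
E
```

```text
time_s: 3.5
ee_pos: [0.5706, 0.2927, 0.0131]
eef_rot: [3.139, 0.0, 2.164]
force: [0.6, 0.1, 0.6]
grip_width: 0.0703
t 3.5 V [-0.126 -0.034] z 0.0131 yaw 2.1636 F [0.6 0.1 0.6] Fv [0.3 0.5] w 0.0703
```

View pics/c2.png

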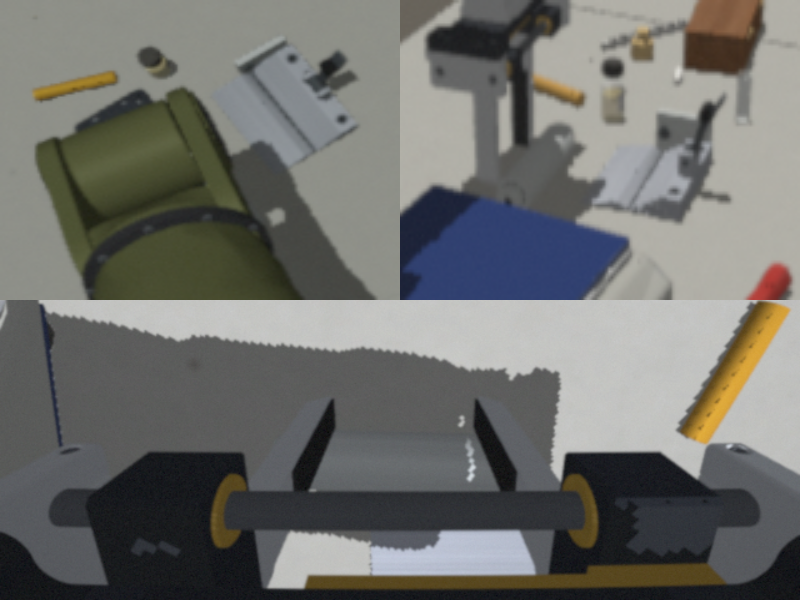

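Scene view: the shaft sits in front of the two fingertips, its near end face centred at about pixel (292,205). I'll check the position of that end.

Run:
```python
from h import *
s=camera("scene");cv2.imwrite("pics/s3.png",cv2.resize(s["image"][170:230,270:390,::-1],(800,400),interpolation=cv2.INTER_CUBIC))
print(tov(onz(s,292,205,.016)))
plan(-.05,-.034,.020)
```

```text
(np.float64(-0.09773362586872877), np.float64(-0.08901353215597613))
t 3.7 V [-0.1264 -0.034 ] z 0.0131 yaw 2.1635 F [-1.   0.1 -0.4] Fv [-0.7 -0.7] w 0.0706
shift [-0.0764 -0.0001 -0.0069] turn [0.0019 0.0001 0.0012]
```

View pics/s3.png

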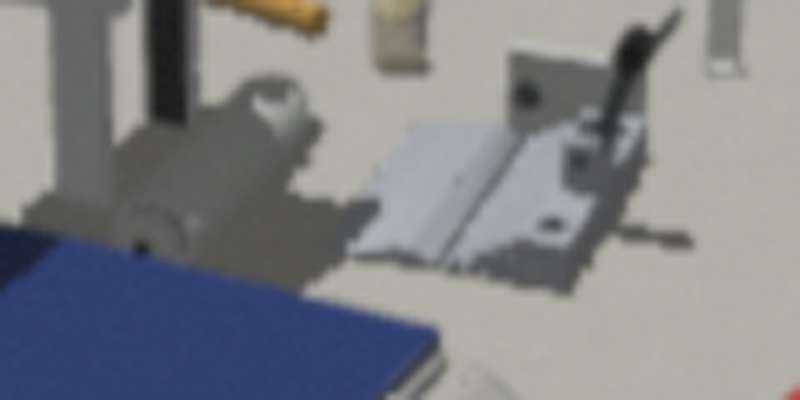

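```bash
python3 -m jog '[[-0.006,0,0,0,0,0,0.5],[-0.012,0,0,0,0,0,0.5],[-0.018,0,0,0,0,0,0.5],[-0.024,0,0,0,0,0,0.5],[-0.03,0,0,0,0,0,0.5],[-0.036,0,-0.001,0,0,0,0.5],[-0.042,0,-0.002,0,0,0,0.5],[-0.048,0,-0.003,0,0,0,0.5],[-0.053,0,-0.004,0,0,0,0.5],[-0.058,0,-0.005,0,0,0,0.5],[-0.063,0,-0.006,0,0,0,0.5],[-0.068,0,-0.007,0,0,0,0.5],[-0.073,0,-0.008,0,0,0,0.5],[-0.078,0,-0.008,0,0,0,0.5],[-0.082,0,-0.008,0,0,0,0.5],[-0.086,0,-0.008,0,0,0,0.5]]'
python3 - <<'E'
from h import *
plan(-.032,-.034,.021)
s=camera("scene");cv2.imwrite("pics/s4.png",cv2.resize(s["image"][150:230,270:430,::-1],(800,400),interpolation=cv2.INTER_CUBIC))
E
```

```text
time_s: 5.3
ee_pos: [0.6185, 0.2213, 0.021]
eef_rot: [3.139, 0.0, 2.163]
force: [-1.4, 0.7, 0.7]
grip_width: 0.07
t 5.3 V [-0.04  -0.034] z 0.021 yaw 2.1633 F [-1.4  0.7  0.7] Fv [-1.4 -0.7] w 0.07
shift [-0.008 -0.    -0.   ] turn [0.0018 0.     0.0011]
```

View pics/s4.png

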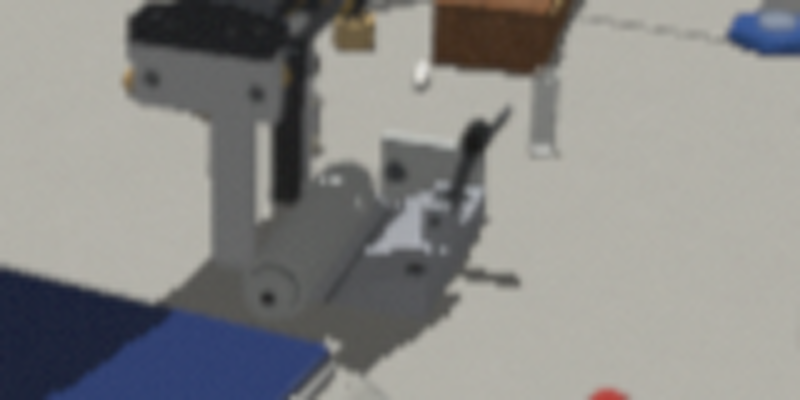

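The shaft is at the lip and clear of the stop, its near end at zoomed (270,293). Now a little further.

```bash
python3 -m jog '[[-0.003,0,0,0,0,0,0.5],[-0.006,0,0,0,0,0,0.5],[-0.009,0,0,0,0,0,0.5],[-0.009,0,0,0,0,0,0.5],[-0.009,0,0,0,0,0,0.5],[-0.009,0,0,0,0,0,0.5]]'
python3 - <<'E'
from h import *
obs()
s=camera("scene");cv2.imwrite("pics/s5.png",cv2.resize(s["image"][150:230,270:430,::-1],(800,400),interpolation=cv2.INTER_CUBIC))
cv2.imwrite("pics/w5.png",camera("wrist")["image"][:,:,::-1])
E
```

```text
time_s: 5.95
ee_pos: [0.6237, 0.2134, 0.0209]
eef_rot: [3.139, 0.0, 2.163]
force: [-0.2, -0.6, -0.9]
grip_width: 0.0702
t 5.95 V [-0.0305 -0.034 ] z 0.0209 yaw 2.1631 F [-0.2 -0.6 -0.9] Fv [ 0.4 -0.5] w 0.0702
```

View pics/s5.png

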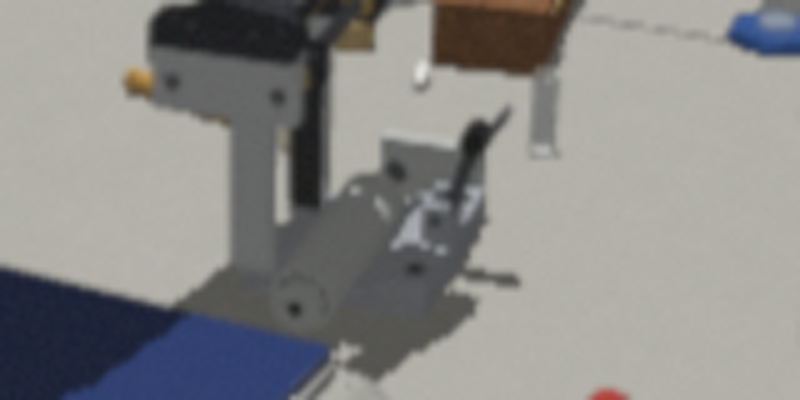

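View pics/w5.png

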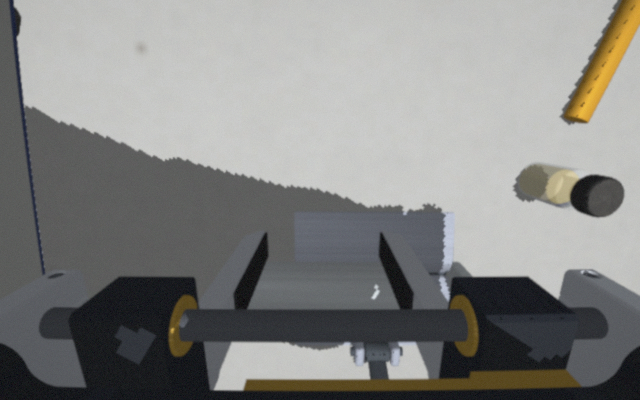

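```bash
python3 - <<'E'
from h import *
s=camera("scene")
print(tov(onz(s,324,208.6,.0215)),tov(onz(s,324,208.6,.025)))
print(tov(onz(s,329.6,212,.0215)), proj(s,np.r_[O-.0935*Y,.0215]))
E
python3 -m jog '[[0.01,0,0,0,0,0,0.5],[0.03,0,-0.01,0,0,0,0.5],[0.05,0,-0.05,0,0,0,0.5],[0.05,0,-0.1,0,0,0,0],[0.05,0,-0.1,0,0,0,-1]]'
python3 - <<'E'
from h import *
obs()
s=camera("scene");cv2.imwrite("pics/s6.png",cv2.resize(s["image"][150:230,270:430,::-1],(800,400),interpolation=cv2.INTER_CUBIC))
w=camera("wrist");cv2.imwrite("pics/w6.png",w["image"][:,:,::-1])
E
```

```text
(np.float64(-0.017632106113219352), np.float64(-0.08972756620737385)) (np.float64(-0.015532973321097014), np.float64(-0.09588240446776866))
(np.float64(-0.00032200040588995003), np.float64(-0.1007793502860614)) [330.74459182 210.58764103]
time_s: 6.6
ee_pos: [0.5971, 0.2577, 0.1292]
eef_rot: [3.128, 0.003, 2.165]
force: [-0.3, 0.1, -0.1]
grip_width: 0.0581
t 6.6 V [-0.0822 -0.0315] z 0.1292 yaw 2.1651 F [-0.3  0.1 -0.1] Fv [-0.2 -0.2] w 0.0581
```

View pics/s6.png

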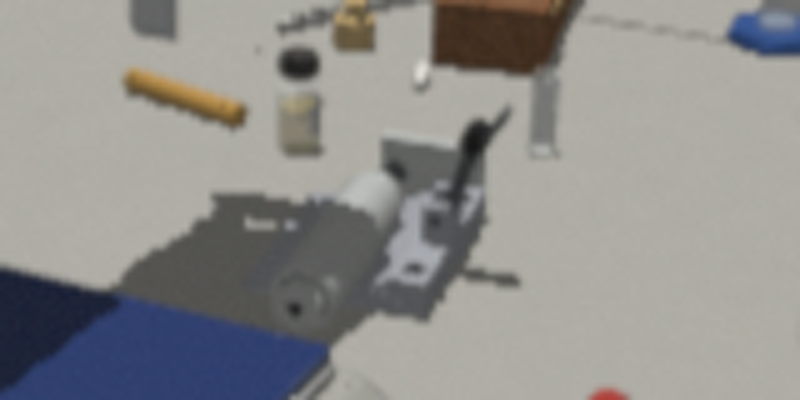

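View pics/w6.png

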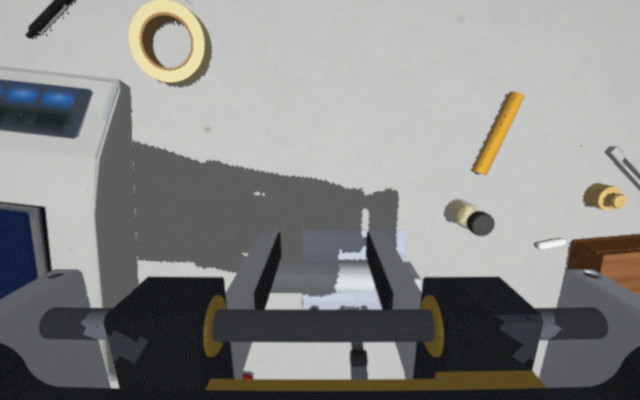

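The shaft is seated in the V, its near end at about y=-0.097. Before pushing endwise I'll check clearance to the blue-topped instrument, whose upper edge in the top view runs from (320,262) to (388,212).

Run:
```python
from h import *
c=camera("top");s=camera("scene")
for z in (0,.03,.06): print(z,[np.round(tov(onz(c,u,v,z)),3).tolist() for u,v in [(275,276),(320,250),(388,212)]])
# two-view for the blue pad far corner: top (388,228), scene (336,237)
def two(a,b):
    o1,d1=a;o2,d2=b;A=np.stack([d1,-d2],1);t=np.linalg.lstsq(A,o2-o1,rcond=None)[0];return (o1+d1*t[0]+o2+d2*t[1])/2,np.linalg.norm(o1+d1*t[0]-o2-d2*t[1])
p,g=two(ray(c,387,228),ray(s,336,219));print(p,g,tov(p))
plan(0,-.125,.12); plan(0,-.125,.018)
# keeper top two views
print(two(ray(c,*z2(628,72)),ray(s,*z2(605,135,250,145))))
p=two(ray(c,*z2(628,72)),ray(s,*z2(605,135,250,145)))[0];print(tov(p))
cv2.imwrite("pics/t6.png",c["image"][100:350,220:460,::-1].repeat(2,0).repeat(2,1))
```

```text
0 [[-0.197, -0.215], [-0.079, -0.226], [0.1, -0.244]]
0.03 [[-0.194, -0.216], [-0.079, -0.225], [0.095, -0.243]]
0.06 [[-0.19, -0.216], [-0.079, -0.225], [0.09, -0.243]]
[0.48316001 0.00536248 0.10349567] 0.005330839602934108 (np.float64(0.06394236391001179), np.float64(-0.26665626339028387))
t 6.8 V [-0.0815 -0.0349] z 0.1201 yaw 2.1637 F [-0.1  0.1 -0.5] Fv [-0.1 -0. ] w 0.0417
shift [-0.0813 -0.0903 -0.0001] turn [ 0.0008 -0.      0.0013]
t 6.8 V [-0.0815 -0.0349] z 0.1201 yaw 2.1637 F [-0.1  0.1 -0.5] Fv [-0.1 -0. ] w 0.0417
shift [-0.0813 -0.0904  0.1019] turn [ 0.0008 -0.      0.0013]
(array([0.70867981, 0.15335777, 0.08901651]), np.float64(0.0024663469160131945))
(np.float64(0.06665227649061475), np.float64(0.0030740447822259023))
```

View pics/t6.png

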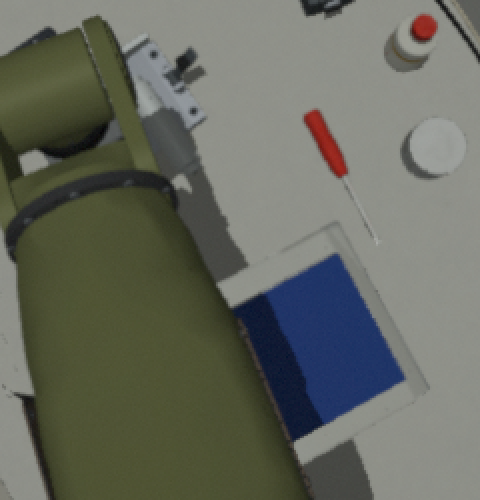

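The keeper top triangulates to V (0.067, 0.003), z 0.089, as expected. The instrument edge is at y of about -0.23, and the gripper body would reach -0.21, so it clears. I'll move to the shaft's free end with the fingers shut.

```bash
python3 -m jog '[[-0.04,-0.044,0,0,0,0,-1],[-0.081,-0.088,0,0,0,0,-1],[-0.081,-0.088,0,0,0,0,-1],[-0.081,-0.088,0.03,0,0,0,-1],[-0.081,-0.088,0.07,0,0,0,-1],[-0.081,-0.088,0.1,0,0,0,-1],[-0.081,-0.088,0.104,0,0,0,-1],[-0.081,-0.088,0.104,0,0,0,-1],[-0.081,-0.088,0.104,0,0,0,-1]]'
python3 - <<'E'
from h import *
plan(0,-.089,.016)
s=camera("scene");cv2.imwrite("pics/s7.png",cv2.resize(s["image"][150:230,270:430,::-1],(800,400),interpolation=cv2.INTER_CUBIC))
E
```

```text
time_s: 7.7
ee_pos: [0.5677, 0.1392, 0.0173]
eef_rot: [3.139, 0.001, 2.164]
force: [0.0, -0.0, 0.7]
grip_width: 0.0005
t 7.7 V [-1.000e-04 -1.219e-01] z 0.0173 yaw 2.1637 F [ 0.  -0.   0.7] Fv [ 0. -0.] w 0.0005
shift [-0.0002  0.0329  0.0013] turn [0.0017 0.0004 0.0014]
```

View pics/s7.png

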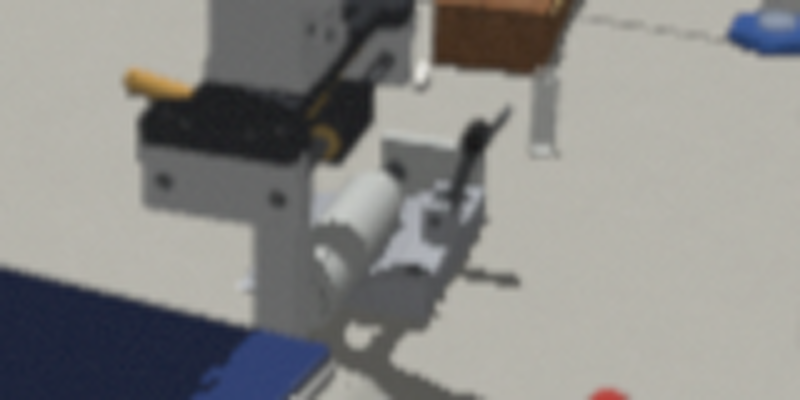

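```bash
python3 -m jog '[[0,0.003,0,0,0,0,-1],[0,0.006,0,0,0,0,-1],[0,0.009,0,0,0,0,-1],[0,0.012,0,0,0,0,-1],[0,0.015,0,0,0,0,-1],[0,0.017,0,0,0,0,-1],[0,0.019,0,0,0,0,-1],[0,0.021,0,0,0,0,-1],[0,0.023,0,0,0,0,-1],[0,0.025,0,0,0,0,-1]]'
python3 - <<'E'
from h import *
plan(0,-.089,.016)
s=camera("scene");cv2.imwrite("pics/s8.png",cv2.resize(s["image"][150:230,270:430,::-1],(800,400),interpolation=cv2.INTER_CUBIC))
E
```

```text
time_s: 8.75
ee_pos: [0.5887, 0.1533, 0.0176]
eef_rot: [3.138, 0.001, 2.164]
force: [-1.3, -2.2, -0.6]
grip_width: 0.0003
t 8.75 V [-0.0001 -0.0966] z 0.0176 yaw 2.1638 F [-1.3 -2.2 -0.6] Fv [ 1.1 -2.3] w 0.0003
shift [-0.0001  0.0076  0.0016] turn [0.0021 0.0006 0.0014]
```

View pics/s8.png

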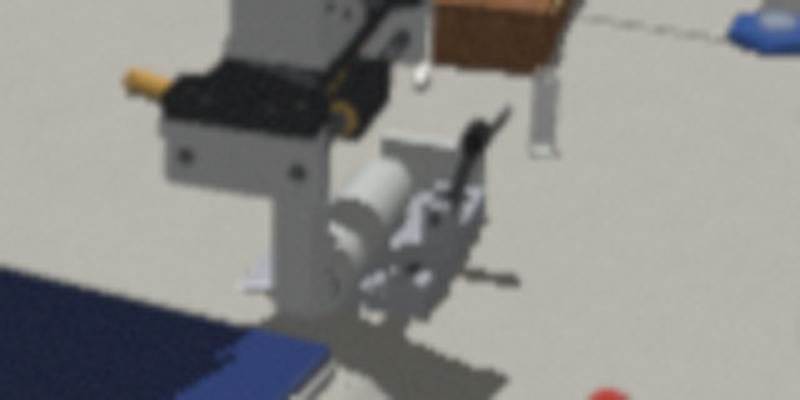

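The shaft is sliding along the groove against about 2 N. I'll keep pushing slowly and watch the force.

```bash
python3 -m jog '[[0,0.002,0,0,0,0,-1],[0,0.004,0,0,0,0,-1],[0,0.005,0,0,0,0,-1],[0,0.005,0,0,0,0,-1]]'; python3 -c "
from h import *
obs()"; python3 -m jog '[[0,0.001,0,0,0,0,-1],[0,0.002,0,0,0,0,-1],[0,0.002,0,0,0,0,-1]]'; python3 -c "
from h import *
obs()"
```

```text
time_s: 9.2
ee_pos: [0.5932, 0.1563, 0.0176]
eef_rot: [3.138, 0.001, 2.164]
force: [-0.0, -0.7, -0.4]
grip_width: 0.0005
t 9.2 V [-0.0002 -0.0912] z 0.0176 yaw 2.1638 F [-0.  -0.7 -0.4] Fv [ 0.6 -0.4] w 0.0005
time_s: 9.5
ee_pos: [0.5949, 0.1575, 0.0176]
eef_rot: [3.138, 0.001, 2.164]
force: [0.7, 0.0, 0.1]
grip_width: 0.0004
t 9.5 V [-0.0002 -0.0891] z 0.0176 yaw 2.1638 F [0.7 0.  0.1] Fv [0.4 0.6] w 0.0004
```

```bash
python3 -m jog '[[0,0.001,0,0,0,0,-1],[0,0.002,0,0,0,0,-1],[0,0.002,0,0,0,0,-1]]'; python3 -c "
from h import *
obs()"; python3 -m jog '[[0,0.001,0,0,0,0,-1],[0,0.002,0,0,0,0,-1],[0,0.002,0,0,0,0,-1]]'; python3 -c "
from h import *
obs()
s=camera('scene');cv2.imwrite('pics/s9.png',cv2.resize(s['image'][150:230,270:430,::-1],(800,400),interpolation=cv2.INTER_CUBIC))"
```

```text
time_s: 9.8
ee_pos: [0.596, 0.1582, 0.0175]
eef_rot: [3.14, 0.001, 2.164]
force: [-5.3, -3.9, 2.9]
grip_width: 0.0006
t 9.8 V [-0.0001 -0.0878] z 0.0175 yaw 2.1638 F [-5.3 -3.9  2.9] Fv [ 0.3 -6.5] w 0.0006
time_s: 10.1
ee_pos: [0.5961, 0.1583, 0.0174]
eef_rot: [-3.138, -0.0, 2.164]
force: [-14.5, -9.2, 9.8]
grip_width: 0.0006
t 10.1 V [-0.0001 -0.0877] z 0.0174 yaw 2.1638 F [-14.5  -9.2   9.8] Fv [ -0.5 -17.2] w 0.0006
```

View pics/s9.png

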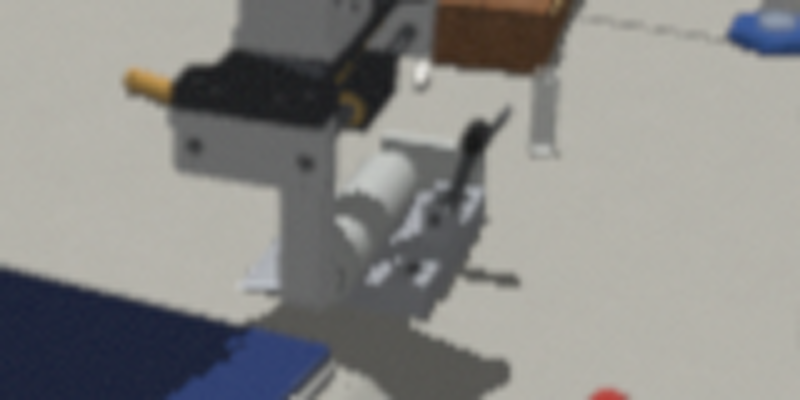

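The force jumped to 17 N with no further motion, at TCP y=-0.0877 (about -0.089 was expected), so the shaft is home. Backing off straight, then up.

```bash
python3 -m jog '[[0,-0.002,0,0,0,0,-1],[0,-0.006,0,0,0,0,-1],[0,-0.02,0,0,0,0,-1],[0,-0.03,-0.02,0,0,0,-1],[0,-0.03,-0.07,0,0,0,-1],[0,-0.03,-0.12,0,0,0,-1],[0,-0.03,-0.12,0,0,0,-1],[0,-0.03,-0.12,0,0,0,-1]]'
python3 - <<'E'
from h import *
plan(.095,.002,.135)
for n in ["scene","top"]:
    s=camera(n);cv2.imwrite(f'pics/{n}10.png',s["image"][:,:,::-1])
a=cv2.resize(cv2.imread("pics/scene10.png")[150:230,270:430],(800,400),interpolation=cv2.INTER_CUBIC)
cv2.imwrite('pics/c10.png',a)
E
```

```text
time_s: 10.95
ee_pos: [0.5719, 0.1418, 0.1384]
eef_rot: [-3.141, 0.001, 2.164]
force: [-0.4, 0.8, -0.5]
grip_width: 0.0006
t 10.95 V [ 0.     -0.1169] z 0.1384 yaw 2.1639 F [-0.4  0.8 -0.5] Fv [-0.9  0.1] w 0.0006
shift [-0.0952  0.1187  0.0034] turn [-0.0004  0.0005  0.0014]
```

View pics/c10.png

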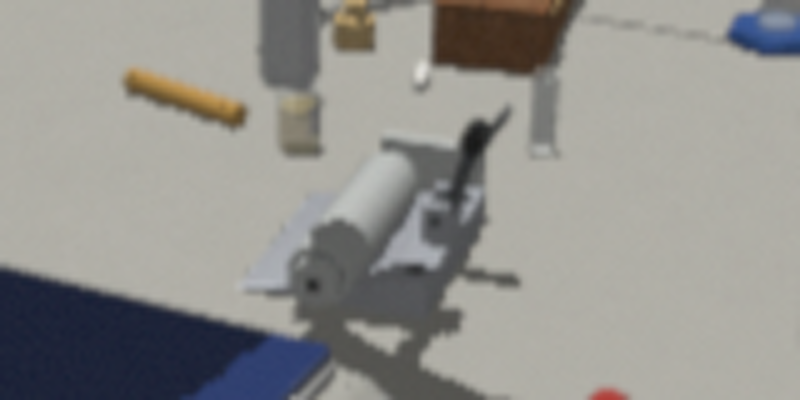

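View pics/top10.png

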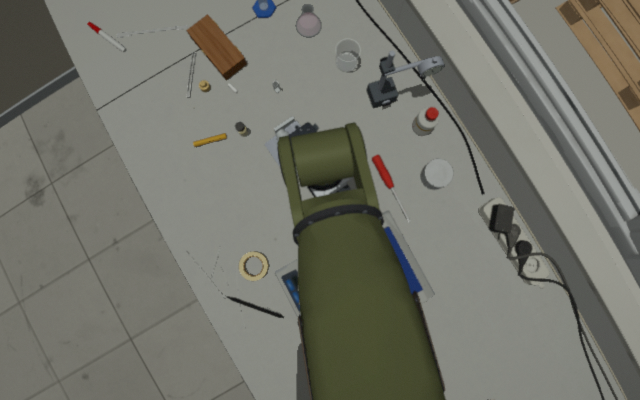

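Seated and home, with the keeper still open at zoomed (475,140)-(505,110). Next I'll check the dial stand's clearance behind the keeper; it is at about (382,95) in the top view.

Run:
```python
from h import *
c=camera("top");s=camera("scene")
for z in (0,.05,.1,.2): print(z,[np.round(tov(onz(c,u,v,z)),3).tolist() for u,v in [(368,85),(370,107),(396,100),(388,65),(430,65)]])
def two(a,b):
    o1,d1=a;o2,d2=b;A=np.stack([d1,-d2],1);t=np.linalg.lstsq(A,o2-o1,rcond=None)[0];return (o1+d1*t[0]+o2+d2*t[1])/2,np.linalg.norm(o1+d1*t[0]-o2-d2*t[1])
p,g=two(ray(c,388,65),ray(s,453,153));print(p,g,tov(p))
p,g=two(ray(c,432,65),ray(s,488,165));print(p,g,tov(p))
cv2.imwrite("pics/sz.png",cv2.resize(s["image"][90:260,390:530,::-1],None,fx=3.4,fy=3.4))
```

```text
0 [[0.242, 0.032], [0.213, -0.016], [0.276, -0.037], [0.313, 0.046], [0.399, -0.012]]
0.05 [[0.227, 0.02], [0.199, -0.025], [0.259, -0.046], [0.294, 0.033], [0.376, -0.022]]
0.1 [[0.211, 0.008], [0.185, -0.035], [0.241, -0.055], [0.275, 0.02], [0.353, -0.032]]
0.2 [[0.18, -0.017], [0.157, -0.055], [0.207, -0.073], [0.237, -0.006], [0.307, -0.053]]
[0.80992727 0.00262389 0.1616629 ] 0.006898440454813048 (np.float64(0.24823348898379785), np.float64(0.0031976208240605576))
[ 0.8081609  -0.0880171   0.16544428] 0.00703159663263336 (np.float64(0.32252668207625884), np.float64(-0.048758415773434156))
```

View pics/sz.png

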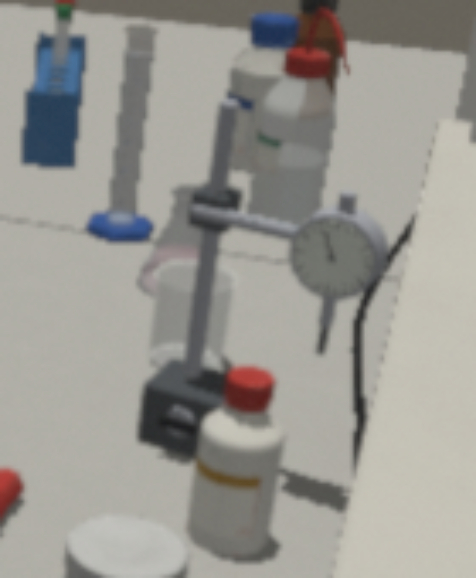

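```bash
python3 -m jog '[[-0.05,0,0,0,0,0,-1],[-0.1,0,0,0,0,0,-1],[-0.1,0.04,0,0,0,0,-1],[-0.1,0.08,0,0,0,0,-1],[-0.1,0.119,0,0,0,0,-1],[-0.1,0.119,0,0,0,0,-1],[-0.1,0.119,0.03,0,0,0,-1],[-0.1,0.119,0.066,0,0,0,-1],[-0.1,0.119,0.066,0,0,0,-1],[-0.1,0.119,0.066,0,0,0,-1]]'
python3 - <<'E'
from h import *
plan(.05,.002,.072)
a=camera("scene")["image"][130:230,270:430,::-1];cv2.imwrite('pics/c11.png',cv2.resize(a,(800,500),interpolation=cv2.INTER_CUBIC))
cv2.imwrite('pics/w11.png',camera("wrist")["image"][:,:,::-1])
E
```

```text
time_s: 12.15
ee_pos: [0.7249, 0.1248, 0.0694]
eef_rot: [-3.135, -0.002, 2.164]
force: [0.3, 0.2, 1.2]
grip_width: 0.0006
t 12.15 V [0.0994 0.0006] z 0.0694 yaw 2.1636 F [0.3 0.2 1.2] Fv [-0.   0.4] w 0.0006
shift [ 0.0494  0.0015 -0.0025] turn [-0.004  -0.0011  0.0013]
```

View pics/c11.png

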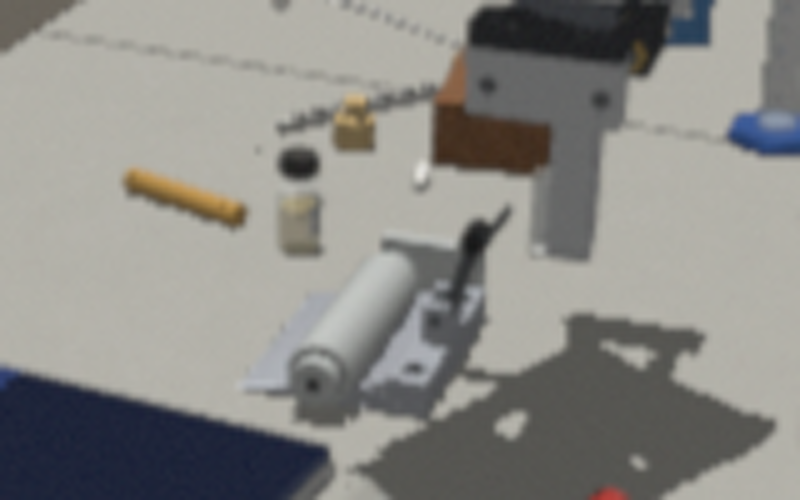

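View pics/w11.png

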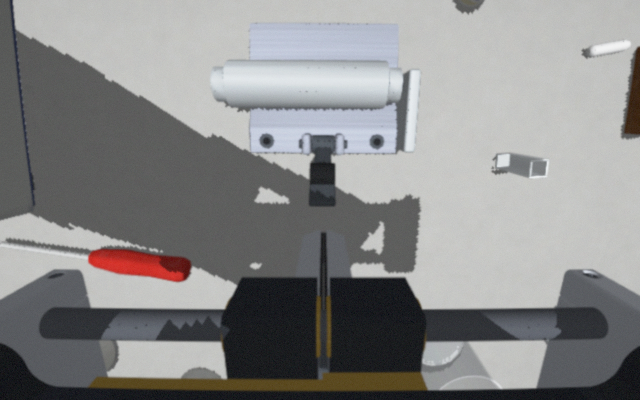

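The wrist view shows the finger tips at column 322, in line with the keeper tab at (322,185), and the shaft seated with its end at the stop. Now tipping the keeper.

```bash
python3 -m jog '[[0.006,0.001,0,0,0,0,-1],[0.012,0.001,0,0,0,0,-1],[0.018,0.001,0,0,0,0,-1],[0.024,0.001,0,0,0,0,-1],[0.028,0.001,0,0,0,0,-1],[0.032,0.001,0,0,0,0,-1],[0.036,0.001,0,0,0,0,-1],[0.04,0.001,0,0,0,0,-1],[0.044,0.001,0,0,0,0,-1],[0.046,0.001,0,0,0,0,-1]]'
python3 - <<'E'
from h import *
obs()
a=camera("scene")["image"][130:230,270:430,::-1];cv2.imwrite('pics/c12.png',cv2.resize(a,(800,500),interpolation=cv2.INTER_CUBIC))
cv2.imwrite('pics/w12.png',camera("wrist")["image"][:,:,::-1])
E
```

```text
time_s: 13.25
ee_pos: [0.7009, 0.1641, 0.0716]
eef_rot: [-3.139, -0.0, 2.164]
force: [0.1, -1.0, -1.0]
grip_width: 0.0005
t 13.25 V [0.0534 0.0026] z 0.0716 yaw 2.1638 F [ 0.1 -1.  -1. ] Fv [ 0.9 -0.5] w 0.0005
```

View pics/c12.png

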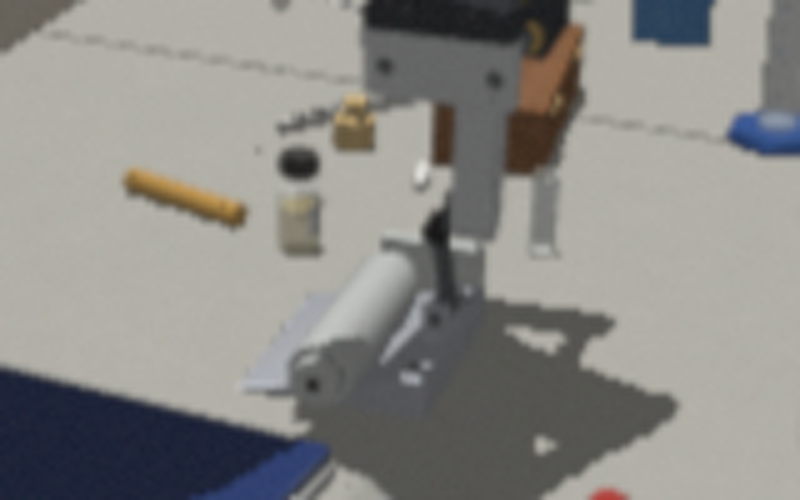

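View pics/w12.png

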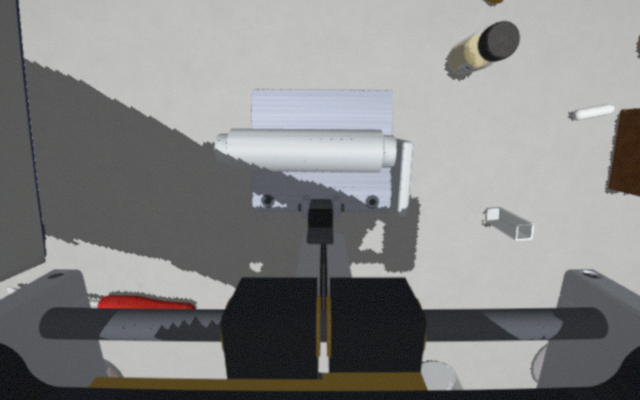

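The keeper now leans slightly forward at zoomed (440,225), still against the fingers. A little more push is needed.

```bash
python3 -m jog '[[0.004,0,0,0,0,0,-1],[0.008,0,0,0,0,0,-1],[0.012,0,0,0,0,0,-1],[0.012,0,0,0,0,0,-1],[0.012,0,0,0,0,0,-1],[0.012,0,0,0,0,0,-1]]'
python3 - <<'E'
from h import *
obs()
a=camera("scene")["image"][130:230,270:430,::-1];cv2.imwrite('pics/c13.png',cv2.resize(a,(800,500),interpolation=cv2.INTER_CUBIC))
E
```

```text
time_s: 13.95
ee_pos: [0.6943, 0.1739, 0.0717]
eef_rot: [-3.139, 0.0, 2.164]
force: [-0.7, -0.8, 0.4]
grip_width: 0.0005
t 13.95 V [0.0416 0.0025] z 0.0717 yaw 2.1639 F [-0.7 -0.8  0.4] Fv [ 0.2 -1. ] w 0.0005
```

View pics/c13.png

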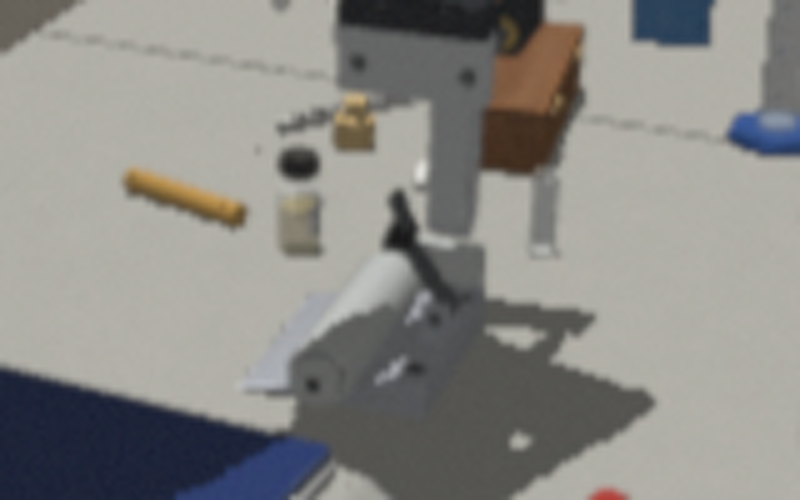

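The keeper has left the fingers and is falling by itself. I'll back away and up, and wait.

```bash
python3 -m jog '[[-0.01,0,-0.01,0,0,0,-1],[-0.03,0,-0.04,0,0,0,-1],[-0.05,0,-0.08,0,0,0,-1],[-0.05,0,-0.08,0,0,0,-1],[-0.05,0,-0.08,0,0,0,-1],[-0.05,0,-0.08,0,0,0,-1],[-0.05,0,-0.08,0,0,0,-1],[-0.05,0,-0.08,0,0,0,-1],[-0.05,0,-0.08,0,0,0,-1],[-0.05,0,-0.08,0,0,0,-1],[-0.05,0,-0.08,0,0,0,-1],[-0.05,0,-0.08,0,0,0,-1],[-0.05,0,-0.08,0,0,0,-1],[-0.05,0,-0.08,0,0,0,-1],[-0.05,0,-0.08,0,0,0,-1]]'
python3 - <<'E'
from h import *
obs()
a=camera("scene")["image"][130:230,270:430,::-1];cv2.imwrite('pics/c14.png',cv2.resize(a,(800,500),interpolation=cv2.INTER_CUBIC))
cv2.imwrite('pics/w14.png',camera("wrist")["image"][:,:,::-1])
E
```

```text
time_s: 15.5
ee_pos: [0.7224, 0.1325, 0.1516]
eef_rot: [-3.139, 0.0, 2.164]
force: [0.6, -0.3, -0.9]
grip_width: 0.0003
t 15.5 V [0.0917 0.0029] z 0.1516 yaw 2.1638 F [ 0.6 -0.3 -0.9] Fv [0.6 0.4] w 0.0003
```

View pics/c14.png

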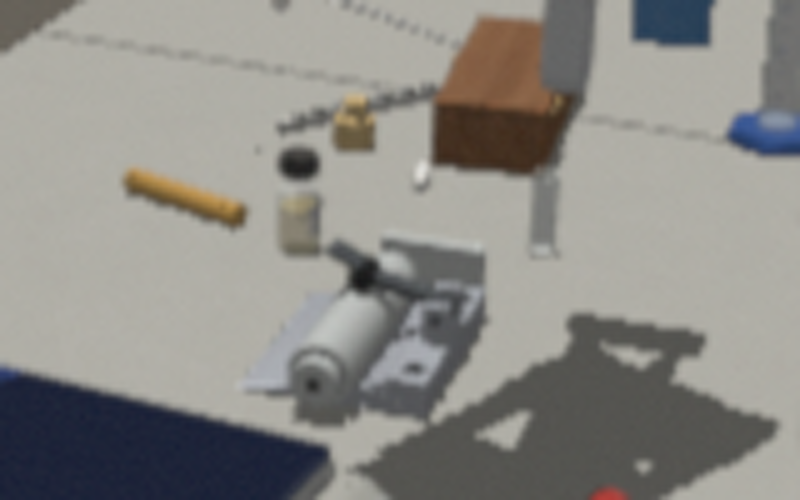

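View pics/w14.png

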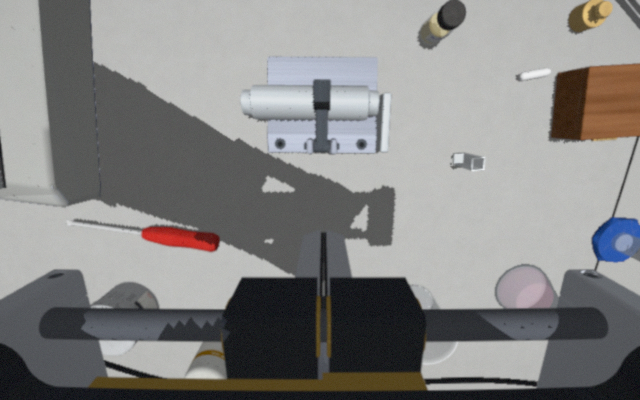

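The keeper is down on the shaft, its tab just over the middle. I'll wait a moment to confirm it has settled, and measure the shaft end against the stop.

```bash
python3 -m jog '[[0,0,0,0,0,0,-1],[0,0,0,0,0,0,-1],[0,0,0,0,0,0,-1],[0,0,0,0,0,0,-1],[0,0,0,0,0,0,-1],[0,0,0,0,0,0,-1],[0,0,0,0,0,0,-1],[0,0,0,0,0,0,-1]]'
python3 - <<'E'
from h import *
obs()
a=camera("scene")["image"][130:230,270:430,::-1];a=cv2.resize(a,(800,500),interpolation=cv2.INTER_CUBIC);cv2.imwrite('pics/c15.png',a)
d=cv2.absdiff(a,cv2.imread('pics/c14.png'));print("max change near keeper",d[220:420,240:500].max(),d[220:420,240:500].mean())
w=camera("wrist");cv2.imwrite('pics/w15.png',cv2.resize(w["image"][40:170,225:415,::-1],None,fx=4.2,fy=4.2,interpolation=cv2.INTER_CUBIC))
E
```

```text
time_s: 16.4
ee_pos: [0.7224, 0.1325, 0.1516]
eef_rot: [-3.139, 0.0, 2.164]
force: [0.1, 0.8, 0.1]
grip_width: 0.0005
t 16.4 V [0.0917 0.0028] z 0.1516 yaw 2.1638 F [0.1 0.8 0.1] Fv [-0.6  0.6] w 0.0005
max change near keeper 4 0.6509294871794872
```

View pics/w15.png

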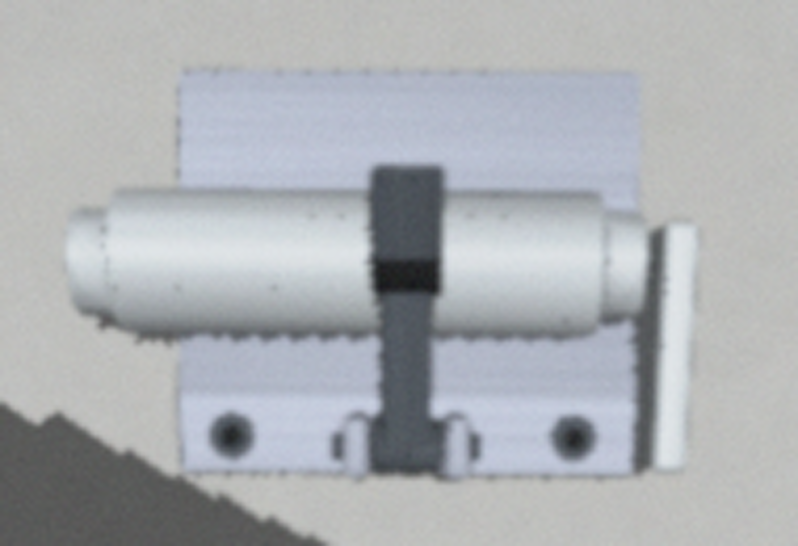

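Run:
```python
from h import *
w=camera("wrist")
f=lambda x,y,z: np.round(np.array(tov(onz(w,*z2(x,y,225,40,4.2),z)))*1000,1)
for n,a in dict(foot_my=(182,70,0),foot_py=(640,70,0),top_my=(183,472,.02),top_py=(637,472,.02),end_my=(66,262,.0215),end_py=(647,262,.0215),stoptop_in=(666,232,.04),stoptop_in2=(655,468,.04),stoptop_out=(699,225,.04)).items(): print(n,f(*a))
```

```text
foot_my [-47.3 -52.4]
foot_py [-47.6  56.8]
top_my [ 46.  -52.4]
top_py [45.7 57. ]
end_my [ -2.3 -77.2]
end_py [-2.5 56.8]
stoptop_in [-7.7 57.5]
stoptop_in2 [42.8 57.6]
stoptop_out [-9.2 64.5]
```

The shaft axis is about 0.5 mm from the groove middle. Its end is within about 1 mm of the stop face, and it stalled there at 17 N. The keeper is down and still, and nothing is touching the robot.

```bash
python3 -c "
from station import ctrl
print(ctrl.hand_in())"
```

```text
the job is handed in; nothing more can be done
None
```

I rolled the shaft along the bench and up the ramp into the V-block, pushed it home against the end stop, and tipped the keeper down onto it. The job was handed in at about 16.5 s of the 54 s allowed. Hand-in gives no verdict.

**What I did**
- **Rolling in:** I pushed with the two fingertips about 70 mm apart, which also straightened the shaft from its 9° skew.
- **Pushing home:** I pushed the free end along the groove with the fingers shut. It stopped moving and the force rose to 17 N.
- **Keeper:** I tipped it from behind. It fell by itself, and I drew the arm back.

**Last checks**
- **Shaft position:** its axis is about 0.5 mm from the middle of the groove, and its end is within about 1 mm of the stop face.
- **Measurement spread:** the camera measured the shaft as 134 mm long instead of 130, so edge readings are only good to 1–2 mm. The top and scene views also disagreed by about 5 mm on where the V-block lies. I relied on the 17 N stop for the end being home.
- **Keeper:** it rests on the shaft, and there was no visible change over the last 0.9 s. I did not measure its angle.
- **Other things:** those I could see looked unmoved in the pictures, but I did not measure them again. The robot was touching nothing.
- **Half turn:** I did not see this directly. I inferred it from about 58 mm of rolling travel, assuming the shaft did not slip.

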